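# Take the sensor stack apart for inspection

### The arm

A 6-joint arm with a two-finger parallel gripper is mounted at the origin on the work surface. World frame = base frame: x ahead of the robot, y to its left, z up, the work surface at z = 0. Lengths are in m, angles in degrees, forces in N, time in s.
With the tool pointing down it reaches from about 0.4 to 0.825 m from the base axis. Payload 7 kg.
Tool frame: the origin (TCP) lies midway between the tips of the shut fingers; the grasp point (between the pads) lies 19 mm behind it; z points along the fingers, y is the line along which they close (so a half turn about z gives the same grasp; the last joint's range is limited). The gripper opens to 88 mm and grips with 3 to 60 N. Pads are 19 mm wide; open, the fingers measure 130 mm over their backs; the gripper's body (78 mm by 193 mm) begins 47 mm behind the grasp point.
Start: joints at [-60.212, 20.546, 0.682, 0, -70.136, -16.507], TCP at [0.155, -0.657, 0.227] pointing down, gripper open.
Joint ranges: [-176.03, 176.03], [-82.01, 121.73], [-58.28, 71.71], [-173.87, 95.51], [-174.79, -0.11], [-173.66, 173.66]. Speed limits (degrees/s): [136.94, 136.94, 172.46, 180, 180, 180].

### API

Orientations are given as [roll, pitch, yaw] about the fixed x, y, z axes, in that order (R = Rz(yaw) Ry(pitch) Rx(roll)).
In Python, from plant import ctrl gives the robot as it stands. The module is installed in compiled form; this text tells all that it offers.
- The arm moves only by the tool play_rows, never from a script. Its argument "commands" is a list that holds one entry, the list of rows, each a list of 7 numbers: the turn, a rotation vector about the tool's x, y, z in rad, then the shift along the tool's x, y, z in cm, then the finger opening in cm, from 0 to 8.76. In form: [[[ax, ay, az, x, y, z, grip], ...]]. A call has 1 to 8 rows; each row is the pose to reach, as a shift and turn from the pose commanded when the call began, along the tool's axes at that moment; what a row does not reach only later rows make up. A row lasts 1/12 s, in which the tool goes at most 41.7 mm and 7.16 degrees, less where a joint would pass 70% of its speed; a pose out of reach is approached as far as the arm can. A call with a gripper value outside its range is refused whole. The fingers move at their own pace and stop on an object; the grip force is fixed at half the most. Time passes only in rows, so rows that repeat a pose let the fingers close. It gives the time, the measured TCP pose, the force, the opening and the grip force at its end, in the units of the state.
- ctrl.get_obs(): the state, without advancing time (a new reading comes with each control period).
- ctrl.snapshot(name): name is "side" or "top" or "wrist"; returns a dict with "color" (384x512x3 uint8, red, green, blue), "camera_matrix" (3x3 intrinsics, pixels), "origin" and "rotation" of the camera in the world; the wrist camera has in their place "hand_eye" (4x4, takes a point from camera to tool coordinates, whose origin is the TCP and whose axes are the flange's). Camera axes: x right, y down, z forward; pixel columns grow to the right and rows downward; lengths in m; the calibration is good to about 2 mm. A picture is of the moment at which its call begins: read the wrist's pose just before it. There is no depth.
- ctrl.close_job(): hands the job in; it is judged then, once.
Trained networks look in a picture, given as the dict that the camera call returned (one of the last four; its "shot" number tells which), for a name from the list of things; names that differ only in an ending like _2 or _b are one class to them, and where a whole thing is asked for, a point or a joint stands for the part that bears it (a point fixed in the world has none). Each returns a list of dicts, best first, with "conf" (0 to 1); they miss things now and then, are a little off and sometimes report something else, mostly with a low value. They report only what shows in the picture. A call takes as long as a camera call.
- ctrl.find_in(picture, name): "bbox" ([left, top, width, height] in pixels, round what is visible of it).
The state is a dict: "clock": time; "joint_pos": joint angles; "qvel": joint speeds; "tau": joint torques, N m; "tool_pos": TCP position; "orientation": TCP orientation; "force": force on the tool from outside, world axes, zero at the start; "moment": the same for the moment, N m; "opening": finger opening in m; "gripper_force": force on a finger pad.
Only numpy, scipy, OpenCV 4.12 (cv2) and the standard library are available. Lean on these libraries where they do the work, as an engineer would, in place of code of your own. Each camera call takes 0.05 s, during which the arm holds its last target. There are 200 camera calls.

### The job

Take the stacked sensor parts apart from the top down, one at a time, and set each upright in the middle of its own inspection place, inside the white outline: the plain bronze bushing on the blue pad, the porcelain insulator on the cork pad, the olive meter bezel face up on the green pad, and last the cast iron base on the black plate, squared up with the white square. Put each part down, do not drop it, and leave the rest of the stack standing where it is while you take parts off it. Do not disturb the flanged spare bushing or the calliper.

Things in the scene. Friction and masses are not known exactly. Their poses are not given: they have to be found in the camera images.
- bushing: Plain bronze bushing, a short tube, outside diameter 26 mm, bore 16 mm, 24 mm tall, standing on end. At the start it is the top of the stack, standing on the insulator. Origin: centre of its underside; z is its axis, up.
- insulator: Cream porcelain insulator, a ribbed upright cylinder, widest diameter 40 mm (ribs all alike), 40 mm tall, flat on top and below. At the start it stands on the bezel, under the bushing. Origin: centre of its underside; z is its axis, up.
- bezel: Olive bakelite meter bezel, a round disc with a closed pale meter face, diameter 54 mm, 20 mm tall, the upper 5 mm bevelled. At the start it lies on the iron base, under the insulator. Origin: centre of its underside; z is its axis, up (face up).
- iron_base: Grey cast iron sensor base, a square block 60 x 60 mm, 30 mm tall, with dark bolt heads in its four top corners; about 0.45 kg. It is the bottom of the stack and stands on the table (z = 0). Origin: centre of its underside; x and y are square to its sides, z up.
- blue_pad: Round blue pad, diameter 68 mm, 8 mm thick, fixed flat on the table, with a painted white ring of 46 mm inside diameter on it. Place of the bushing. Origin: centre of its underside, 8 mm below its top; z up.
- cork_pad: Square tan cork pad, 84 x 84 mm, 8 mm thick, fixed flat on the table, with a painted white ring of 60 mm inside diameter. Place of the insulator. Origin: centre of its underside, 8 mm below its top; z up.
- green_pad: Round green pad, diameter 96 mm, 8 mm thick, fixed flat on the table, with a painted white ring of 74 mm inside diameter. Place of the bezel. Origin: centre of its underside, 8 mm below its top; z up.
- black_plate: Square black plate, 104 x 104 mm, 8 mm thick, fixed flat on the table, with a painted white square, 80 x 80 mm inside, parallel to its sides. Place of the iron base. Origin: centre of its underside, 8 mm below its top; x and y are square to its sides, z up.
- spare_bushing: The other bronze bushing, a spare with a wide foot flange of 42 mm diameter, 22 mm tall, standing alone on the table. Not part of the job, to be left alone. Origin: centre of its underside.
- caliper: Steel calliper with a black slider, 150 mm long, about 48 mm wide at the jaws, 10 mm tall, lying flat and loose on the table. Not part of the job, to be left alone. Origin: middle of its beam, underside; x along the beam.

How it is judged:
By the outcome, as a careful person would: the job done as asked, in the order asked, and still so for the second after the job is handed in, with the robot touching nothing.
It also fails if it takes over 102 s, if anything falls off the work surface, if the arm or the gripper's body presses on something with over 40 N, if the wrist force passes 120 N, or if a joint passes its speed limit or range.

## Working session

There is one attempt and no reset: what is moved stays moved. The work goes in short steps, Python scripts to look and compute and a tool call to move; the robot and the scene stay as the last step left them, time stands still between calls to the robot, and variables do not carry over. Pictures are saved under pics/ and viewed, at most 14 in all, crops included, and the job is handed in when it is done.

Besides the shell and the picture viewer there is one more tool, called after "Request:" as name(argument=value, ...) on one line, values as JSON. play_rows: Moves the arm, as the interface text tells. Its arguments: {"type":"object","properties":{"commands":{"type":"array","items":{"type":"array","items":{"type":"array","items":{"type":"number"}}}}},"required":["commands"]}

```bash
mkdir -p pics; cat > h.py <<'E'
import numpy as np, cv2
from plant import ctrl
from scipy.spatial.transform import Rotation as R
def cam(s,obs=None):
    K=np.array(s["camera_matrix"])
    if "hand_eye" in s:
        T=np.eye(4);T[:3,:3]=R.from_euler('xyz',obs["orientation"],degrees=True).as_matrix();T[:3,3]=obs["tool_pos"]
        M=T@np.array(s["hand_eye"]);return K,M[:3,3],M[:3,:3]
    return K,np.array(s["origin"]),np.array(s["rotation"])
def px2w(c,uv,z):
    K,o,r=c;d=r@np.linalg.inv(K)@np.array([uv[0],uv[1],1.]);return o+d*(z-o[2])/d[2]
def w2px(c,p):
    K,o,r=c;q=K@(r.T@(np.array(p)-o));return q[:2]/q[2]
def save(s,n):cv2.imwrite("pics/"+n,cv2.cvtColor(np.array(s["color"]),cv2.COLOR_RGB2BGR))
NAMES="bushing insulator bezel iron_base blue_pad cork_pad green_pad black_plate spare_bushing caliper".split()
E
python3 - <<'E'
from h import *
o=ctrl.get_obs();print({k:np.round(v,3) for k,v in o.items()})
for n in("top","side","wrist"):
    s=ctrl.snapshot(n);save(s,n+"0.png");c=cam(s,o);print(n,c[1].round(3),c[2].round(3).tolist(),c[0][0,0])
    for m in NAMES:
        f=ctrl.find_in(s,m)[:2]
        for d in f:
            b=d["bbox"];print(m,round(d["conf"],2),np.round(b,0),px2w(c,(b[0]+b[2]/2,b[1]+b[3]/2),.008).round(3))
E
```

```text
{'clock': np.float64(0.0), 'joint_pos': array([-6.0210e+01,  2.0593e+01,  6.3500e-01, -2.0000e-02, -7.0134e+01,
       -1.6504e+01]), 'qvel': array([ 0.013, -0.02 , -0.004,  0.028,  0.045,  0.076]), 'tau': array([-1.0000e-03, -5.8271e+01,  2.9305e+01,  6.9970e+00,  7.0000e-03,
       -0.0000e+00]), 'tool_pos': array([ 0.155, -0.656,  0.226]), 'orientation': array([ 1.79906e+02, -8.00000e-03, -1.66721e+02]), 'force': array([-0.141,  0.945, -0.01 ]), 'moment': array([-0.017, -0.004,  0.039]), 'gripper_force': np.float64(0.0), 'opening': np.float64(0.088)}
top [0.414 0.004 1.256] [-174.413, 0.872, -90.21] 481.3440925680205Traceback (most recent call last):
  File "<stdin>", line 8, in <module>
  File "h.py", line 11, in px2w
    K,o,r=c;d=r@np.linalg.inv(K)@np.array([uv[0],uv[1],1.]);return o+d*(z-o[2])/d[2]
                                                                                ~^^^
IndexError: invalid index to scalar variable.
```

```bash
sed -i 's/np.array(s\["rotation"\])$/R.from_euler("xyz",s["rotation"],degrees=True).as_matrix()/' h.py
python3 - <<'E'
from h import *
o=ctrl.get_obs()
for n in("top","side","wrist"):
    s=ctrl.snapshot(n);save(s,n+"0.png");c=cam(s,o);print(n,c[1].round(3),c[2].round(3).tolist(),c[0][0,0])
    if n=="wrist":print(np.round(s["hand_eye"],3))
    for m in NAMES:
        f=ctrl.find_in(s,m)[:2]
        for d in f:
            b=d["bbox"];print(m,round(d["conf"],2),np.round(b,0),px2w(c,(b[0]+b[2]/2,b[1]+b[3]/2),.008).round(3))
a=[cv2.imread(f"pics/{n}0.png") for n in("top","side","wrist")]
E
```

```text
top [0.414 0.004 1.256] [[-0.004, -0.995, 0.097], [-1.0, 0.005, 0.015], [-0.015, -0.097, -0.995]] 481.3440925680205
bushing 0.57 [318. 147.  11.  10.] [ 0.649 -0.132  0.008]
insulator 0.52 [317. 149.  13.  12.] [ 0.64  -0.131  0.008]
insulator 0.51 [305. 140.  30.  31.] [ 0.639 -0.121  0.008]
blue_pad 0.75 [340. 207.  26.  29.] [ 0.466 -0.204  0.008]
cork_pad 0.7 [252. 199.  38.  44.] [0.468 0.007 0.008]
green_pad 0.58 [216. 140.  38.  36.] [0.634 0.1   0.008]
black_plate 0.92 [178. 197.  48.  42.] [0.476 0.188 0.008]
spare_bushing 0.7 [146. 163.  15.  18.] [0.597 0.316 0.008]
spare_bushing 0.21 [181. 198.  44.  42.] [0.474 0.184 0.008]
caliper 0.72 [385. 133.  31.  55.] [ 0.625 -0.332  0.008]
side [0.48  0.827 0.64 ] [[-0.995, -0.055, 0.088], [-0.104, 0.541, -0.835], [-0.001, -0.839, -0.544]] 463.74330175932096
insulator 0.75 [222. 161.  16.  21.] [ 0.646 -0.205  0.008]
bezel 0.78 [219. 170.  22.  17.] [ 0.642 -0.172  0.008]
bezel 0.64 [221. 160.  17.  20.] [ 0.647 -0.212  0.008]
iron_base 0.67 [211. 182.  34.  20.] [ 0.637 -0.107  0.008]
blue_pad 0.68 [288. 169.  20.  16.] [ 0.467 -0.195  0.008]
cork_pad 0.98 [276. 212.  42.  30.] [0.466 0.017 0.008]
green_pad 0.96 [193. 237.  46.  30.] [0.629 0.116 0.008]
black_plate 0.76 [256. 263.  62.  45.] [0.48  0.194 0.008]
spare_bushing 0.95 [202. 322.  24.  24.] [0.597 0.318 0.008]
spare_bushing 0.3 [219. 160.  21.  20.] [ 0.648 -0.213  0.008]
caliper 0.48 [221. 147.  48.  15.] [ 0.617 -0.3    0.008]
wrist [ 0.092 -0.673  0.384] [[-0.229, 0.944, 0.235], [0.973, 0.222, 0.057], [0.002, 0.242, -0.97]] 269.21242455380957
[[-0.    -0.97  -0.242  0.065]
 [ 1.    -0.     0.    -0.001]
 [-0.    -0.242  0.97  -0.158]
 [ 0.     0.     0.     1.   ]]
```

View pics/top0.png

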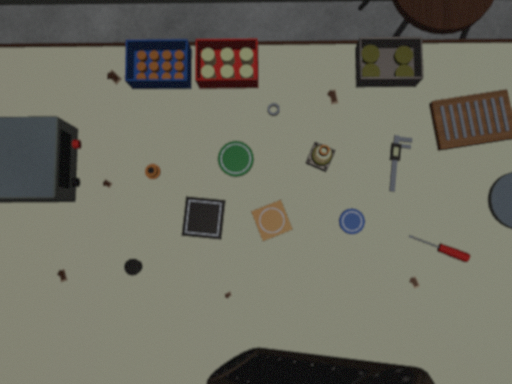

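View pics/side0.png

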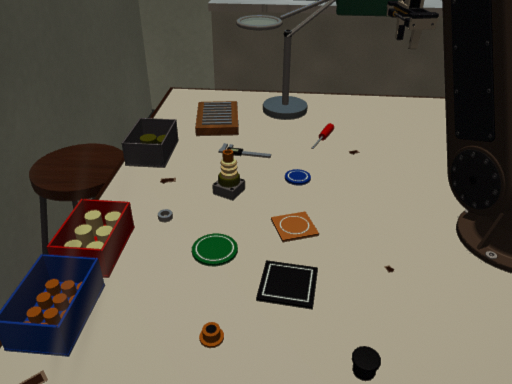

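```bash
cat >> h.py <<'E'
def plan(p,yaw=None):
    o=ctrl.get_obs();r=R.from_euler('xyz',o["orientation"],degrees=True)
    t=R.from_euler('xyz',[180,0,o["orientation"][2] if yaw is None else yaw],degrees=True)
    print("now",np.round(o["tool_pos"],4),np.round(o["orientation"],2),"shift cm",(r.inv().apply(np.array(p)-o["tool_pos"])*100).round(2),"rot",(r.inv()*t).as_rotvec().round(3))
def fit(s,c,z,near,rad,f):
    """mask f(hsv) within rad px of near -> largest contour"""
    hsv=cv2.cvtColor(np.array(s["color"]),cv2.COLOR_RGB2HSV);m=f(hsv).astype(np.uint8)
    k=np.zeros_like(m);cv2.circle(k,tuple(int(v) for v in near),int(rad),1,-1);m&=k
    cs=max(cv2.findContours(m,cv2.RETR_EXTERNAL,cv2.CHAIN_APPROX_NONE)[0],key=cv2.contourArea)
    w=np.array([px2w(c,q,z)[:2] for q in cs[:,0]+0.0]);
    return cv2.minAreaRect((w*1000).astype(np.float32)),cv2.minEnclosingCircle((w*1000).astype(np.float32))
E
python3 - <<'E'
from h import *
s=ctrl.snapshot("top");c=cam(s)
print(px2w(c,(321,153),.10),px2w(c,(321,156),.06))
plan([.65,-.125,.26])
E
```

```text
[ 0.62845516 -0.11480738  0.1       ] [ 0.62825456 -0.11879015  0.06      ]
now [ 0.155  -0.6569  0.2266] [-180.     -0.   -166.72] shift cm [-60.39  40.4   -3.34] rot [-0. -0.  0.]
```

Request:
play_rows(commands=[[[0,0,0,-3,2,0,8.76],[0,0,0,-6,4,0,8.76],[0,0,0,-9,6.5,0,8.76],[0,0,0,-12,8.5,-1,8.76],[0,0,0,-15,10.5,-1,8.76],[0,0,0,-18,12.5,-1,8.76],[0,0,0,-21,15,-1,8.76],[0,0,0,-24,17,-1,8.76]]])

```text
clock: 2.47
tool_pos: [0.3503, -0.4345, 0.2369]
orientation: [-180.0, 0.0, -166.7]
force: [0.5, -1.0, -0.3]
opening: 0.0882
gripper_force: 0.0
```

Request:
play_rows(commands=[[[0,0,0,-3,2,0,8.76],[0,0,0,-6,4,0,8.76],[0,0,0,-9,6.5,0,8.76],[0,0,0,-12,8.5,-1,8.76],[0,0,0,-15,10.5,-1,8.76],[0,0,0,-18,12.5,-1,8.76],[0,0,0,-21,15,-1,8.76],[0,0,0,-24,17,-2,8.76]]])

```text
clock: 3.13
tool_pos: [0.544, -0.2134, 0.2552]
orientation: [179.9, -0.1, -166.7]
force: [0.2, -1.6, -0.1]
opening: 0.0878
gripper_force: 0.0
```

Request:
play_rows(commands=[[[0,0,0,-3,2,0,8.76],[0,0,0,-6,4,0,8.76],[0,0,0,-8.5,6,0,8.76],[0,0,0,-10.6,7.6,0,8.76],[0,0,0,-10.6,7.6,0,8.76],[0,0,0,-10.6,7.6,0,8.76]]])

```text
clock: 3.63
tool_pos: [0.6304, -0.1161, 0.2559]
orientation: [180.0, -0.1, -166.6]
force: [-0.6, -1.1, 0.2]
opening: 0.0876
gripper_force: 0.0
```

```bash
python3 - <<'E'
from h import *
o=ctrl.get_obs();s=ctrl.snapshot("wrist");save(s,"w1.png");c=cam(s,o)
print(o["clock"],o["joint_pos"]);plan([.63,-.117,.26])
Z=dict(bushing=.102,insulator=.07,bezel=.04,iron_base=.015)
for m in NAMES:
    for d in ctrl.find_in(s,m)[:1]:
        b=d["bbox"];print(m,round(d["conf"],2),np.round(b,0),px2w(c,(b[0]+b[2]/2,b[1]+b[3]/2),Z.get(m,.008)).round(4))
E
```

```text
3.6333 [ 6.97336307e+00  1.64760003e+01 -1.32752288e+00 -2.61571629e-03
 -7.22490537e+01 -8.35705940e+01]
now [ 0.6298 -0.117   0.2562] [ 1.7999e+02 -4.0000e-02 -1.6666e+02] shift cm [-0.01 -0.01 -0.38] rot [ 0.    -0.001 -0.   ]
bushing 0.84 [240. 170.  23.  25.] [ 0.6351 -0.1221  0.102 ]
insulator 0.67 [233. 160.  36.  29.] [ 0.6325 -0.1239  0.07  ]
bezel 0.59 [234. 153.  35.  26.] [ 0.6253 -0.1264  0.04  ]
iron_base 0.59 [224. 143.  60.  53.] [ 0.6343 -0.1203  0.015 ]
blue_pad 0.93 [198.   6.  52.  60.] [ 0.4662 -0.2018  0.008 ]
cork_pad 0.84 [335.  44.  63.  71.] [0.4729 0.0044 0.008 ]
green_pad 0.6 [359. 172.  62.  56.] [0.6326 0.0978 0.008 ]
black_plate 0.73 [431.  64.  81.  97.] [0.48   0.1673 0.008 ]
caliper 0.81 [92. 78. 54. 99.] [ 0.6204 -0.327   0.008 ]
```

View pics/w1.png

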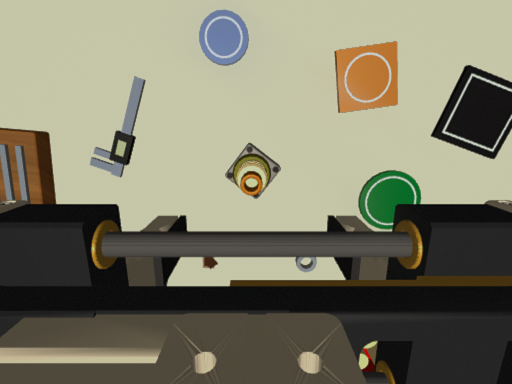

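```bash
python3 - <<'E'
from h import *
o=ctrl.get_obs();s=ctrl.snapshot("wrist");c=cam(s,o)
b=np.array([px2w(c,q,.032) for q in [(249.5,149),(278,169),(257,196),(229.5,174.5)]]);print("bolts",b.mean(0).round(4),b.round(4).tolist())
e=[np.degrees(np.arctan2(*(b[(i+1)%4]-b[i])[1::-1]))%90 for i in range(4)];print(np.round(e,1))
for n,uv,rad,f in [("blue",(223,37),45,lambda h:(h[...,0]>100)&(h[...,0]<130)&(h[...,1]>60)),("cork",(368,77),60,lambda h:(h[...,0]<18)&(h[...,1]>110)),("green",(390,200),45,lambda h:(h[...,0]>50)&(h[...,0]<85)&(h[...,1]>80)),("black",(475,112),60,lambda h:(h[...,2]<60))]:
    r,ci=fit(s,c,.008,uv,rad,f);print(n,np.round(r[0],1),np.round(r[1],1),round(r[2],1),np.round(ci[0],1),round(ci[1]*2,1))
im=cv2.cvtColor(np.array(s["color"]),cv2.COLOR_RGB2BGR)[135:211,200:300];cv2.imwrite("pics/c1.png",cv2.resize(im,None,fx=7,fy=7,interpolation=cv2.INTER_CUBIC))
E
```

```text
bolts [ 0.635  -0.1222  0.032 ] [[0.6037, -0.1353, 0.032], [0.6221, -0.089, 0.032], [0.6682, -0.1092, 0.032], [0.646, -0.1553, 0.032]]
[68.3 66.4 64.2 64.7]
blue [ 467.4 -202.8] [65.3 65.6] 13.2 [ 467.7 -202.5] 66.6
cork [471.2   4.2] [83.2 84.4] 21.1 [470.9   4.8] 116.4
green [632.5  96.9] [65.9 71.9] 58.9 [633.9  99.8] 73.9
black [478.  183.6] [78.7 78.1] 84.1 [477.8 183.3] 108.7
```

View pics/c1.png

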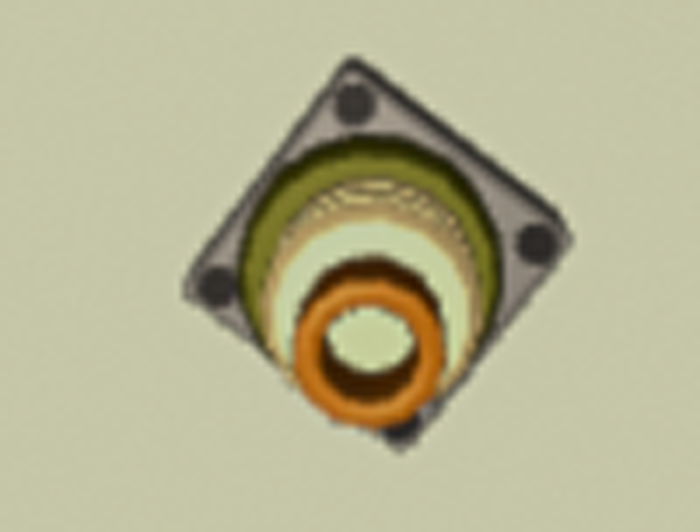

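```bash
python3 - <<'E'
from h import *
o=ctrl.get_obs();s=ctrl.snapshot("wrist");c=cam(s,o)
p=px2w(c,(252.3,184.9),.114);print(p)
r,ci=fit(s,c,.114,(252,185),16,lambda h:(h[...,0]<18)&(h[...,1]>150)&(h[...,2]>130));print(r,ci)
for n in["top","side"]:
    s2=ctrl.snapshot(n);c2=cam(s2);print(n,w2px(c2,p),w2px(c2,[.635,-.122,.03]))
plan([p[0],p[1],.093])
E
```

```text
[ 0.6349471  -0.12264789  0.114     ]
((635.2488403320312, -122.94217681884766), (23.520689010620117, 23.00070571899414), 13.241708755493164) ((634.9930419921875, -122.70516967773438), 12.36817741394043)
top [324.81089494 149.23890477] [321.0466954  155.47852089]
side [228.24818526 151.02187941] [229.17023574 181.26929399]
now [ 0.6298 -0.1175  0.2566] [ 180.      0.   -166.72] shift cm [-0.38 -0.62 16.36] rot [0. 0. 0.]
```

Request:
play_rows(commands=[[[0,0,0,-0.4,-0.6,2,8],[0,0,0,-0.4,-0.6,5,7],[0,0,0,-0.4,-0.6,8,6],[0,0,0,-0.4,-0.6,11,5],[0,0,0,-0.4,-0.6,13,5],[0,0,0,-0.4,-0.6,15,5],[0,0,0,-0.4,-0.6,16,5],[0,0,0,-0.4,-0.6,16.3,5]]])

```text
clock: 5.05
tool_pos: [0.634, -0.1223, 0.0915]
orientation: [180.0, -0.2, -166.7]
force: [-0.4, 0.1, 0.0]
opening: 0.0506
gripper_force: 0.0
```

Request:
play_rows(commands=[[[0,0,0,0,0,0,4],[0,0,0,0,0,0,3.5],[0,0,0,0,0,0,3.0],[0,0,0,0,0,0,2.5],[0,0,0,0,0,0,2],[0,0,0,0,0,0,1.5],[0,0,0,0,0,0,1.5],[0,0,0,0,0,0,1.5]]])

```text
clock: 5.72
tool_pos: [0.6358, -0.1222, 0.0947]
orientation: [-180.0, 0.1, -166.7]
force: [-0.8, 1.6, 6.4]
opening: 0.0254
gripper_force: 30.0
```

Request:
play_rows(commands=[[[0,0,0,0,0,-0.5,1.5],[0,0,0,0,0,-2,1.5],[0,0,0,0,0,-5,1.5],[0,0,0,3,-0.6,-8,1.5],[0,0,0,6,-1.3,-8,1.5],[0,0,0,10,-2,-8,1.5],[0,0,0,14,-3,-8,1.5],[0,0,0,16,-3.5,-6,1.5]]])

```text
clock: 6.38
tool_pos: [0.4856, -0.1946, 0.1568]
orientation: [-179.9, 0.3, -166.7]
force: [0.8, 0.9, -1.1]
opening: 0.0253
gripper_force: 30.0
```

Request:
play_rows(commands=[[[0,0,0,2,-0.4,2,1.5],[0,0,0,2.1,-0.4,4,1.5],[0,0,0,2.1,-0.4,4,1.5],[0,0,0,2.1,-0.4,4,1.5]]])

```text
clock: 6.72
tool_pos: [0.4674, -0.2021, 0.1135]
orientation: [180.0, -0.1, -166.7]
force: [0.5, -0.4, -0.6]
opening: 0.0251
gripper_force: 30.0
```

```bash
python3 - <<'E'
from h import *
o=ctrl.get_obs();s=ctrl.snapshot("wrist");save(s,"w2.png");c=cam(s,o)
print(o["opening"],o["gripper_force"],o["force"])
for m in["blue_pad","bushing","insulator","bezel","iron_base"]:
    for d in ctrl.find_in(s,m)[:1]:
        b=d["bbox"];print(m,round(d["conf"],2),np.round(b,0),px2w(c,(b[0]+b[2]/2,b[1]+b[3]/2),.008).round(4))
plan([.4675,-.2025,.0125])
E
```

```text
0.025062195617079085 29.99261406250298 [ 0.53336959 -0.44230489 -0.62291902]
blue_pad 0.6 [222. 158.  69.  60.] [ 0.4662 -0.2042  0.008 ]
bushing 0.56 [238. 209.  40.  55.] [ 0.5173 -0.1903  0.008 ]
now [ 0.4688 -0.2017  0.1143] [-1.7997e+02  7.0000e-02 -1.6668e+02] shift cm [ 0.16 -0.04 10.18] rot [-0.     0.001 -0.   ]
```

View pics/w2.png

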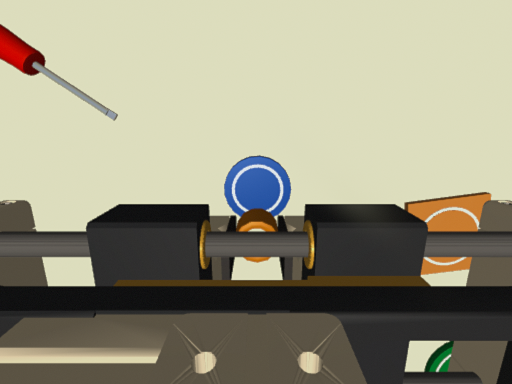

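Request:
play_rows(commands=[[[0,0,0,0.2,-0.1,3,1.5],[0,0,0,0.2,-0.1,6,1.5],[0,0,0,0.2,-0.1,8,1.5],[0,0,0,0.2,-0.1,9.2,1.5],[0,0,0,0.2,-0.1,9.6,1.5],[0,0,0,0.2,-0.1,9.8,1.5],[0,0,0,0.2,-0.1,9.9,1.5],[0,0,0,0.2,-0.1,10,1.5]]])

```text
clock: 7.68
tool_pos: [0.4671, -0.2034, 0.0145]
orientation: [-180.0, 0.1, -166.7]
force: [-0.1, 0.2, -0.8]
opening: 0.0256
gripper_force: 30.0
```

Request:
play_rows(commands=[[[0,0,0,0,0,0.05,1.5],[0,0,0,0,0,0.1,1.5],[0,0,0,0,0,0.15,1.5],[0,0,0,0,0,0.15,1.5],[0,0,0,0,0,0.15,1.5]]])

```text
clock: 8.1
tool_pos: [0.4666, -0.2033, 0.0126]
orientation: [-180.0, 0.1, -166.7]
force: [-1.1, 1.4, 5.2]
opening: 0.0252
gripper_force: 30.0
```

Request:
play_rows(commands=[[[0,0,0,0,0,0,2.8],[0,0,0,0,0,0,3.2],[0,0,0,0,0,0,4],[0,0,0,0,0,0,5],[0,0,0,0,0,0,6],[0,0,0,0,0,-2,6],[0,0,0,0,0,-5,6.5],[0,0,0,0,0,-9,7]]])

```text
clock: 8.77
tool_pos: [0.464, -0.2031, 0.1007]
orientation: [179.9, -0.3, -166.7]
force: [1.5, -0.7, -1.5]
opening: 0.0658
gripper_force: 0.0
```

Request:
play_rows(commands=[[[0,0,0,0,0,-4,7],[0,0,0,-2,0.5,-8,7],[0,0,0,-5,1,-11,7],[0,0,0,-9,2,-14,7],[0,0,0,-12.5,2.7,-14,7],[0,0,0,-16,3.5,-14,7],[0,0,0,-18,3.9,-14,7],[0,0,0,-18,3.9,-14,7]]])

```text
clock: 9.43
tool_pos: [0.6355, -0.122, 0.2405]
orientation: [180.0, -0.1, -166.6]
force: [0.4, 0.4, 0.3]
opening: 0.07
gripper_force: 0.0
```

```bash
python3 - <<'E'
from h import *
o=ctrl.get_obs();s=ctrl.snapshot("wrist");save(s,"w3.png");c=cam(s,o)
Z=dict(bushing=.02,insulator=.07,bezel=.04,iron_base=.015)
for m in["blue_pad","bushing","insulator","bezel","iron_base"]:
    for d in ctrl.find_in(s,m)[:1]:
        b=d["bbox"];print(m,round(d["conf"],2),np.round(b,0),px2w(c,(b[0]+b[2]/2,b[1]+b[3]/2),Z.get(m,.008)).round(4))
print(w2px(c,[.635,-.1225,.09]))
plan([.635,-.1225,.056])
im=cv2.cvtColor(np.array(s["color"]),cv2.COLOR_RGB2BGR)
a=cv2.resize(im[130:210,200:300],None,fx=5,fy=5,interpolation=cv2.INTER_CUBIC)
b=cv2.resize(im[0:80,160:280],None,fx=5,fy=5,interpolation=cv2.INTER_CUBIC)
cv2.imwrite("pics/c3.png",cv2.resize(np.hstack([a,b]),None,fx=.7,fy=.7))
E
```

```text
blue_pad 0.68 [200.   2.  52.  58.] [ 0.4688 -0.2033  0.008 ]
bushing 0.59 [216.  11.  22.  28.] [ 0.4651 -0.2023  0.02  ]
insulator 0.71 [239. 159.  34.  37.] [ 0.6372 -0.1236  0.07  ]
iron_base 0.94 [229. 142.  61.  56.] [ 0.6348 -0.1191  0.015 ]
[257.20773055 179.69910061]
now [ 0.6316 -0.1245  0.2423] [ 1.8000e+02  1.0000e-02 -1.6675e+02] shift cm [-0.37  0.12 18.63] rot [0. 0. 0.]
```

View pics/c3.png

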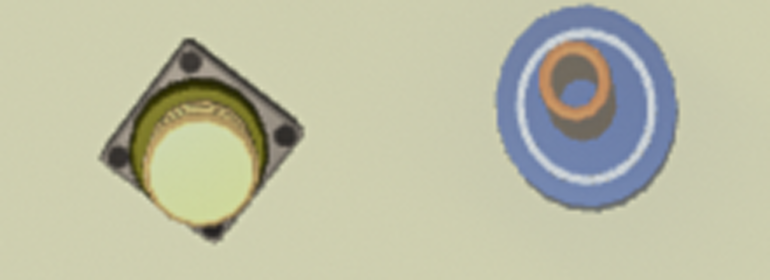

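```bash
python3 - <<'E'
from h import *
for i in range(4):
    o=ctrl.get_obs();s=ctrl.snapshot("wrist");c=cam(s,o);print(o["clock"],o["tool_pos"].round(4) if hasattr(o["tool_pos"],'round') else o["tool_pos"])
    r,ci=fit(s,c,.09,(257,179),16,lambda h:(h[...,2]>150)&(h[...,1]<110));print(np.round(ci[0],1),np.round(ci[1]*2,1),w2px(c,[.635,-.1225,.09]).round(1))
plan([.635,-.1225,.056])
E
```

```text
9.7333 [ 0.6316 -0.1245  0.2423]
[ 634.  -123.5] 36.2 [258.5 182.9]
9.7833 [ 0.6317 -0.1245  0.2425]
[ 633.6 -123.9] 36.5 [258.6 182.8]
9.8333 [ 0.6318 -0.1245  0.2426]
[ 633.5 -123.5] 35.7 [258.6 182.7]
9.8833 [ 0.6319 -0.1245  0.2426]
[ 633.7 -123.5] 35.7 [258.6 182.5]
now [ 0.632  -0.1244  0.2426] [-1.8000e+02  4.0000e-02 -1.6675e+02] shift cm [-0.32  0.12 18.66] rot [-0.     0.001 -0.   ]
```

```bash
python3 - <<'E'
from h import *
o=ctrl.get_obs();s=ctrl.snapshot("wrist");c=cam(s,o)
r=R.from_euler('xyz',o["orientation"],degrees=True)
T=lambda uv,z:(r.inv().apply(px2w(c,uv,z)-o["tool_pos"])*100).round(2)
print("top rim bottom/left/right",T((257,194),.09),T((241.7,179),.09),T((272.9,179),.09),"rim top",T((257,164),.09))
# bolts, base
B=[(200+x/3.5,130+y/3.5) for x,y in[(190,63),(285,136),(214,231),(118,157)]]
b=np.array([T(q,.032) for q in B]);print("bolts",b,b.mean(0))
hsv=cv2.cvtColor(np.array(s["color"]),cv2.COLOR_RGB2HSV)
print(hsv[155:204:2,257].tolist())
E
```

```text
top rim bottom/left/right [-1.74 -0.06 15.26] [ 0.09 -1.86 15.26] [ 0.09  1.81 15.26] rim top [ 1.87 -0.06 15.26]
bolts [[ 3.2  -0.42 21.05]
 [ 0.33  3.33 21.06]
 [-3.56  0.54 21.06]
 [-0.51 -3.29 21.06]] [-0.135   0.04   21.0575]
[[29, 144, 46], [29, 209, 66], [28, 167, 128], [24, 118, 121], [24, 104, 137], [21, 110, 158], [22, 98, 187], [36, 52, 215], [35, 55, 215], [36, 56, 215], [36, 57, 215], [36, 58, 215], [35, 60, 215], [35, 62, 214], [35, 63, 214], [35, 65, 215], [34, 66, 214], [35, 68, 214], [35, 69, 215], [35, 70, 215], [34, 71, 213], [20, 74, 124], [31, 39, 202], [30, 39, 208], [30, 38, 207]]
```

Request:
play_rows(commands=[[[0,0,0,0,0,3,7],[0,0,0,0,0,6,7],[0,0,0,0,0,9,7],[0,0,0,0,0,12,7],[0,0,0,0,0,15,7],[0,0,0,0,0,17.5,7],[0,0,0,0,0,18.6,7],[0,0,0,0,0,18.6,6]]])

```text
clock: 10.65
tool_pos: [0.6305, -0.1242, 0.0533]
orientation: [179.9, -0.3, -166.7]
force: [0.3, -1.2, 0.2]
opening: 0.0669
gripper_force: 0.0
```

Request:
play_rows(commands=[[[0,0,0,0,0,0,5.5],[0,0,0,0,0,0,5],[0,0,0,0,0,0,4.6],[0,0,0,0,0,0,4.2],[0,0,0,0,0,0,3.8],[0,0,0,0,0,0,3.4],[0,0,0,0,0,0,3],[0,0,0,0,0,0,3]]])

```text
clock: 11.32
tool_pos: [0.633, -0.1238, 0.0573]
orientation: [-180.0, 0.1, -166.7]
force: [-1.5, 2.5, 6.3]
opening: 0.0395
gripper_force: 30.0
```

Request:
play_rows(commands=[[[0,0,0,0,0,-0.5,3],[0,0,0,0,0,-2,3],[0,0,0,0,0,-5,3],[0,0,0,1.5,1.8,-7,3],[0,0,0,3.5,4.4,-7,3],[0,0,0,5.7,7.2,-7,3],[0,0,0,7.9,10,-7,3],[0,0,0,10,12.7,-7,3]]])

```text
clock: 11.98
tool_pos: [0.5042, -0.0229, 0.1261]
orientation: [180.0, -0.0, -166.8]
force: [-0.1, 1.4, -1.2]
opening: 0.0394
gripper_force: 30.0
```

Request:
play_rows(commands=[[[0,0,0,1.8,2.3,0,3],[0,0,0,2.8,3.5,2,3],[0,0,0,2.8,3.5,4,3],[0,0,0,2.8,3.5,4,3],[0,0,0,2.8,3.5,4,3],[0,0,0,2.8,3.5,4,3]]])

```text
clock: 12.48
tool_pos: [0.4715, 0.0042, 0.0869]
orientation: [-180.0, 0.0, -166.7]
force: [-0.1, 0.8, -0.7]
opening: 0.0395
gripper_force: 30.0
```

```bash
python3 - <<'E'
from h import *
for i in range(2): o=ctrl.get_obs();s=ctrl.snapshot("wrist")
save(s,"w4.png");c=cam(s,o)
print(o["opening"],o["force"])
for d in ctrl.find_in(s,"cork_pad")[:1]:
    b=d["bbox"];print(np.round(b,0),px2w(c,(b[0]+b[2]/2,b[1]+b[3]/2),.008).round(4))
plan([.471,.0045,.0145])
E
```

```text
0.03920612602610444 [ 0.87668136 -0.28453136 -1.50977359]
[208. 148.  97.  78.] [0.4638 0.0014 0.008 ]
now [0.4715 0.0041 0.0869] [ 1.8000e+02  7.0000e-02 -1.6676e+02] shift cm [0.05 0.05 7.24] rot [0.    0.001 0.   ]
```

View pics/w4.png

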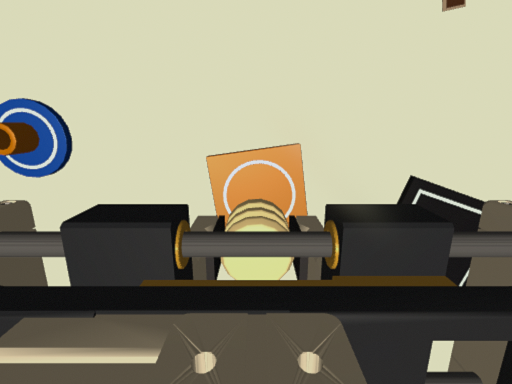

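```bash
python3 - <<'E'
from h import *
o=ctrl.get_obs();s=ctrl.snapshot("wrist");c=cam(s,o)
h=cv2.cvtColor(np.array(s["color"]),cv2.COLOR_RGB2HSV);m=(h[...,1]<60)&(h[...,2]>170);m[:,:]&=True
pts=[]
for row in range(158,205):
    cs=[u for u in range(214,300) if m[row,u] and u>216+ (row-158)*.1 and u<298]
    if row>163 and cs: pts+= [(min(cs),row),(max(cs),row)]
w=np.array([px2w(c,p,.008)[:2] for p in pts])
from scipy.optimize import least_squares
f=least_squares(lambda x:np.hypot(w[:,0]-x[0],w[:,1]-x[1])-x[2],[.471,.004,.03],loss='soft_l1',f_scale=.0005);print(f.x.round(4),f.cost)
print(w2px(c,[.471,.0045,.008]));print(pts[::12])
E
```

```text
[0.4706 0.0048 0.0324] 2.096943888460068e-06
[258.37972534 195.671971  ]
[(242, 164), (234, 170), (229, 176), (226, 182), (224, 188), (223, 194), (224, 200)]
```

Request:
play_rows(commands=[[[0,0,0,0.1,0.1,3,3],[0,0,0,0.1,0.1,5,3],[0,0,0,0.1,0.1,6.3,3],[0,0,0,0.1,0.1,6.7,3],[0,0,0,0.1,0.1,6.9,3],[0,0,0,0.1,0.1,7.0,3],[0,0,0,0.1,0.1,7.1,3],[0,0,0,0.1,0.1,7.1,3]]])

```text
clock: 13.35
tool_pos: [0.47, 0.0052, 0.0158]
orientation: [180.0, 0.1, -166.7]
force: [-0.3, 0.5, -0.4]
opening: 0.0392
gripper_force: 30.0
```

Request:
play_rows(commands=[[[0,0,0,0,0,0.05,3],[0,0,0,0,0,0.1,3],[0,0,0,0,0,0.1,3],[0,0,0,0,0,0.1,3]]])

```text
clock: 13.68
tool_pos: [0.47, 0.0052, 0.0153]
orientation: [180.0, 0.1, -166.7]
force: [-2.9, -0.0, 10.1]
opening: 0.0394
gripper_force: 30.0
```

Request:
play_rows(commands=[[[0,0,0,0,0,0,4.1],[0,0,0,0,0,0,4.5],[0,0,0,0,0,0,5.5],[0,0,0,0,0,0,6.5],[0,0,0,0,0,0,7.5],[0,0,0,0,0,-2,8],[0,0,0,0,0,-6,8],[0,0,0,0,0,-10,8]]])

```text
clock: 14.35
tool_pos: [0.468, 0.0044, 0.1141]
orientation: [-180.0, -0.2, -166.7]
force: [1.0, 1.7, 0.3]
opening: 0.0774
gripper_force: 0.0
```

Request:
play_rows(commands=[[[0,0,0,-1,-1.2,-3,8],[0,0,0,-3,-3.8,-6,8],[0,0,0,-5.2,-6.6,-8,8],[0,0,0,-7.5,-9.5,-10,8],[0,0,0,-9.7,-12.3,-10,8],[0,0,0,-11.8,-15,-10,8],[0,0,0,-12.9,-16.3,-10,8],[0,0,0,-12.9,-16.3,-10,8]]])

```text
clock: 15.02
tool_pos: [0.6343, -0.1264, 0.2124]
orientation: [-180.0, -0.1, -166.9]
force: [-0.0, 0.2, -0.1]
opening: 0.08
gripper_force: 0.0
```

Request:
play_rows(commands=[[[0,0,0.1,0,0,0,8],[0,0,0.2,0,0,0,8],[0,0,0.3,0,0,0,8],[0,0,0.4,0,0,0,8],[0,0,0.5,0,0,0,8],[0,0,0.6,0,0,0,8],[0,0,0.65,0,0,0,8],[0,0,0.65,0,0,0,8]]])

```text
clock: 15.68
tool_pos: [0.6319, -0.1237, 0.2138]
orientation: [-180.0, -0.0, 155.9]
force: [-0.5, 0.5, 0.4]
opening: 0.0797
gripper_force: 0.0
```

```bash
python3 - <<'E'
from h import *
for i in range(3): o=ctrl.get_obs();s=ctrl.snapshot("wrist")
save(s,"w5.png");c=cam(s,o)
plan([.633,-.1235,.033]);print(o["clock"],w2px(c,[.633,-.1235,.03]))
im=cv2.cvtColor(np.array(s["color"]),cv2.COLOR_RGB2BGR)
cv2.imwrite("pics/c5.png",cv2.resize(im[0:230,200:430],None,fx=2.6,fy=2.6,interpolation=cv2.INTER_CUBIC))
E
```

```text
now [ 0.6322 -0.1239  0.214 ] [-1.7999e+02 -1.0000e-02  1.5616e+02] shift cm [-0.07  0.07 18.1 ] rot [-0. -0.  0.]
15.7833 [257.72312686 174.8900759 ]
```

View pics/c5.png

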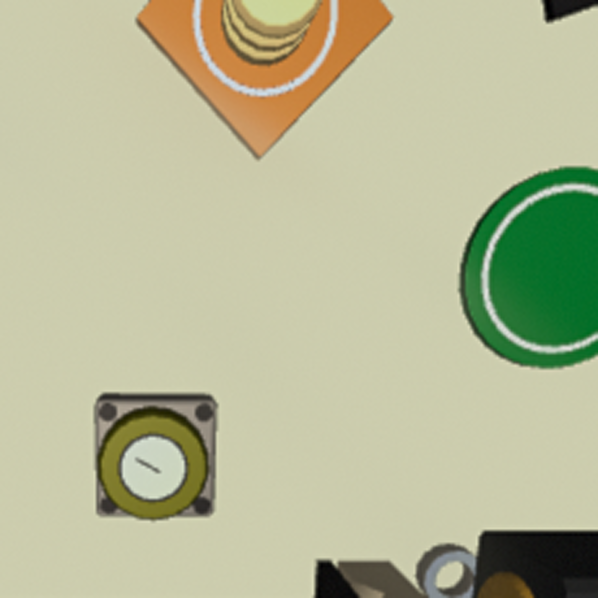

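```bash
python3 - <<'E'
from h import *
o=ctrl.get_obs();s=ctrl.snapshot("wrist");c=cam(s,o)
r=R.from_euler('xyz',o["orientation"],degrees=True)
T=lambda uv,z:(r.inv().apply(px2w(c,uv,z)-o["tool_pos"])*100).round(2)
q=lambda x,y:(200+x/2.6-.3,y/2.6-.3)
b=np.array([T(q(*p),.032) for p in[(107,412),(204,411),(203,506),(108,506)]]);print(b,b.mean(0))
print("face",T(q(153,467.5),.05),"bezel L/R",T(q(97.5,463),.045),T(q(208,463),.045))
e=b[1]-b[0],b[2]-b[3];print([np.degrees(np.arctan2(x[0],x[1])) for x in e])
e=b[0]-b[3],b[1]-b[2];print([np.degrees(np.arctan2(x[1],x[0])) for x in e])
plan([.633,-.1235,.033])
E
```

```text
[[ 2.11 -2.07 18.2 ]
 [ 2.15  2.65 18.2 ]
 [-2.63  2.69 18.2 ]
 [-2.63 -2.09 18.2 ]] [-0.25   0.295 18.2  ]
face [-0.28  0.16 16.4 ] bezel L/R [-0.16 -2.48 16.9 ] [-0.16  2.78 16.9 ]
[np.float64(0.485545830008134), np.float64(0.0)]
[np.float64(0.24175290926810178), np.float64(-0.47945139879656856)]
now [ 0.6322 -0.1239  0.214 ] [-1.8000e+02 -1.0000e-02  1.5614e+02] shift cm [-0.06  0.07 18.1 ] rot [-0. -0.  0.]
```

Request:
play_rows(commands=[[[0,0,0,-0.25,0.15,4,8],[0,0,0,-0.25,0.15,8,8],[0,0,0,-0.25,0.15,12,8],[0,0,0,-0.25,0.15,14.5,8],[0,0,0,-0.25,0.15,16.2,8],[0,0,0,-0.25,0.15,17.2,8],[0,0,0,-0.25,0.15,17.7,8],[0,0,0,-0.25,0.15,17.8,8]]])

```text
clock: 16.55
tool_pos: [0.6353, -0.1237, 0.0356]
orientation: [-180.0, -0.0, 156.1]
force: [0.3, -0.1, 0.5]
opening: 0.0797
gripper_force: 0.0
```

Request:
play_rows(commands=[[[0,0,0,0,0,0.1,8],[0,0,0,0,0,0.2,7.5],[0,0,0,0,0,0.25,7],[0,0,0,0,0,0.25,6.5],[0,0,0,0,0,0.25,6.2],[0,0,0,0,0,0.25,6]]])

```text
clock: 17.05
tool_pos: [0.6355, -0.1236, 0.0341]
orientation: [180.0, 0.0, 156.0]
force: [0.7, -0.2, -0.3]
opening: 0.0615
gripper_force: 0.0
```

Request:
play_rows(commands=[[[0,0,0,0,0,0,5.8],[0,0,0,0,0,0,5.6],[0,0,0,0,0,0,5.4],[0,0,0,0,0,0,5.2],[0,0,0,0,0,0,5],[0,0,0,0,0,0,4.5],[0,0,0,0,0,0,4.5],[0,0,0,0,0,0,4.5]]])

```text
clock: 17.72
tool_pos: [0.6354, -0.1236, 0.0336]
orientation: [180.0, 0.0, 156.0]
force: [0.2, 1.1, 0.9]
opening: 0.0532
gripper_force: 30.0
```

Request:
play_rows(commands=[[[0,0,0,0,0,-0.3,4.5],[0,0,0,0,0,-1,4.5],[0,0,0,0,0,-2.5,4.5],[0,0,0,0,0,-5,4.5],[0,0,0,1,2.1,-7,4.5],[0,0,0,2.4,5.2,-7,4.5],[0,0,0,3.9,8.5,-7,4.5],[0,0,0,5.4,11.8,-7,4.5]]])

```text
clock: 18.38
tool_pos: [0.6338, 0.0069, 0.1048]
orientation: [180.0, 0.1, 156.0]
force: [0.4, -0.2, -0.7]
opening: 0.0535
gripper_force: 30.0
```

Request:
play_rows(commands=[[[0,0,0,1.5,3.2,0,4.5],[0,0,0,2.8,6,0,4.5],[0,0,0,3.6,7.8,0,4.5],[0,0,0,3.8,8.4,1,4.5],[0,0,0,3.8,8.4,1,4.5],[0,0,0,3.8,8.4,1,4.5]]])

```text
clock: 18.88
tool_pos: [0.6325, 0.0979, 0.0929]
orientation: [-179.9, -0.1, 156.1]
force: [0.4, -0.3, 0.0]
opening: 0.0533
gripper_force: 30.0
```

```bash
python3 - <<'E'
from h import *
for i in range(2): o=ctrl.get_obs();s=ctrl.snapshot("wrist")
save(s,"w6.png");c=cam(s,o)
for n,s2,c2 in(("wrist",s,c),):
    for d in ctrl.find_in(s2,"green_pad")[:1]: print(np.round(d["bbox"]),d["conf"])
s2=ctrl.snapshot("top");save(s2,"t6.png")
print(w2px(c,[.633,.099,.008]),w2px(cam(s2),[.633,.099,.008]),w2px(cam(s2),[.4678,-.2027,.008]),w2px(cam(s2),[.4706,.0048,.008]))
plan([.633,.099,.0115]);print(o["opening"],o["gripper_force"])
E
```

```text
[209. 144. 102.  73.] 0.92
[259.27279464 193.19285124] [235.97598745 158.26162661] [352.43315103 220.66629272] [272.14218734 219.93235377]
now [0.6334 0.097  0.0938] [-1.8000e+02  1.0000e-02  1.5596e+02] shift cm [0.11 0.16 8.23] rot [-0.  0. -0.]
0.05337436360046339 29.999766647815704
```

View pics/w6.png

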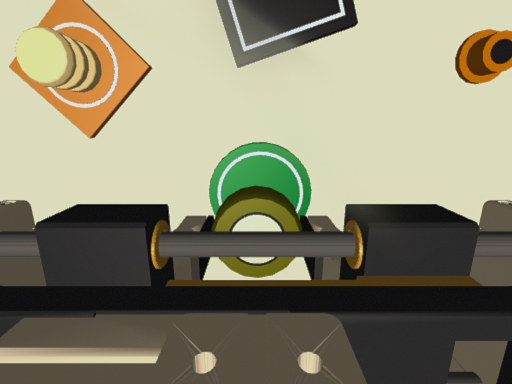

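```bash
cat >> h.py <<'E'
def ring(s,c,u0,u1,v0,v1,g):
    from scipy.optimize import least_squares
    h=cv2.cvtColor(np.array(s["color"]),cv2.COLOR_RGB2HSV);m=(h[...,1]<75)&(h[...,2]>150);pts=[]
    for v in range(v0,v1):
        cs=[u for u in range(u0,u1) if m[v,u]]
        if cs:pts+=[(min(cs),v),(max(cs),v)]
    w=np.array([px2w(c,p,.008)[:2] for p in pts])
    f=least_squares(lambda x:np.hypot(w[:,0]-x[0],w[:,1]-x[1])-x[2],g,loss='soft_l1',f_scale=.0005);return f.x.round(4),f.cost,len(pts)
E
python3 - <<'E'
from h import *
o=ctrl.get_obs();s=ctrl.snapshot("wrist");c=cam(s,o)
print(ring(s,c,215,306,158,200,[.633,.098,.038]))
plan([.633,.098,.0115])
E
```

```text
(array([0.6313, 0.1005, 0.0394]), np.float64(0.00010127173745547601), 84)
now [0.6334 0.0971 0.0939] [1.7999e+02 1.0000e-02 1.5595e+02] shift cm [0.07 0.06 8.24] rot [0. 0. 0.]
```

```bash
sed -i 's/if m\[v,u\]\]/if m[v,u] and np.hypot(u-cc[0],v-cc[1])<cc[2]]/; s/def ring(s,c,u0,u1,v0,v1,g)/def ring(s,c,u0,u1,v0,v1,g,cc=(0,0,9e9))/' h.py
python3 - <<'E'
from h import *
o=ctrl.get_obs();s=ctrl.snapshot("wrist");c=cam(s,o)
print(ring(s,c,212,310,155,205,[.633,.098,.038],(260,191,46)))
plan([.633,.098,.0115])
E
```

```text
(array([0.6337, 0.0992, 0.0396]), np.float64(3.033355232056896e-06), 100)
now [0.6334 0.0973 0.0939] [1.7999e+02 1.0000e-02 1.5596e+02] shift cm [0.07 0.05 8.24] rot [0. 0. 0.]
```

Request:
play_rows(commands=[[[0,0,0,0.05,0.2,3,4.5],[0,0,0,0.05,0.2,5.5,4.5],[0,0,0,0.05,0.2,7,4.5],[0,0,0,0.05,0.2,7.6,4.5],[0,0,0,0.05,0.2,7.9,4.5],[0,0,0,0.05,0.2,8,4.5],[0,0,0,0.05,0.2,8.1,4.5],[0,0,0,0.05,0.2,8.1,4.5]]])

```text
clock: 19.85
tool_pos: [0.6343, 0.1005, 0.0136]
orientation: [179.9, 0.1, 156.0]
force: [-0.8, 0.9, -0.4]
opening: 0.0531
gripper_force: 30.0
```

Request:
play_rows(commands=[[[0,0,0,0,0,0.05,4.5],[0,0,0,0,0,0.1,4.5],[0,0,0,0,0,0.1,4.5],[0,0,0,0,0,0.1,4.5]]])

```text
clock: 20.18
tool_pos: [0.6337, 0.1004, 0.0119]
orientation: [180.0, 0.0, 156.0]
force: [-0.2, -0.3, -0.9]
opening: 0.0532
gripper_force: 30.0
```

No contact yet; lower a hair more.

Request:
play_rows(commands=[[[0,0,0,0,0,0.03,4.5],[0,0,0,0,0,0.06,4.5],[0,0,0,0,0,0.06,4.5],[0,0,0,0,0,0.06,4.5]]])

```text
clock: 20.52
tool_pos: [0.6337, 0.1004, 0.0116]
orientation: [180.0, 0.0, 156.1]
force: [-1.7, 0.1, 5.4]
opening: 0.0535
gripper_force: 30.0
```

Request:
play_rows(commands=[[[0,0,0,0,0,0,5.5],[0,0,0,0,0,0,5.9],[0,0,0,0,0,0,6.5],[0,0,0,0,0,0,7.5],[0,0,0,0,0,-0.5,8.5],[0,0,0,0,0,-3,8.7],[0,0,0,0,0,-6,8.7],[0,0,0,0,0,-10,8.7]]])

```text
clock: 21.18
tool_pos: [0.6319, 0.0997, 0.1098]
orientation: [-179.8, -0.2, 156.0]
force: [0.1, 0.6, -0.7]
opening: 0.0864
gripper_force: 0.0
```

Request:
play_rows(commands=[[[0,0,0,-1,-2.2,-4,8.7],[0,0,0,-2.4,-5.3,-6,8.7],[0,0,0,-4,-8.7,-8,8.7],[0,0,0,-5.5,-12.2,-10,8.7],[0,0,0,-7,-15.5,-10,8.7],[0,0,0,-8.5,-18.5,-10,8.7],[0,0,0,-9.2,-20.4,-10,8.7],[0,0,0,-9.2,-20.4,-10,8.7]]])

```text
clock: 21.85
tool_pos: [0.6342, -0.1274, 0.2114]
orientation: [-180.0, 0.0, 155.8]
force: [-0.2, 0.9, 0.5]
opening: 0.0868
gripper_force: 0.0
```

```bash
python3 - <<'E'
from h import *
for i in range(5): o=ctrl.get_obs();s=ctrl.snapshot("wrist")
save(s,"w7.png");c=cam(s,o)
plan([.634,-.1235,.006])
im=cv2.cvtColor(np.array(s["color"]),cv2.COLOR_RGB2BGR)
a=cv2.resize(im[130:210,216:296],(480,480),interpolation=cv2.INTER_CUBIC)
t=ctrl.snapshot("side");save(t,"s7.png");b=cv2.resize(cv2.cvtColor(np.array(t["color"]),cv2.COLOR_RGB2BGR)[140:380,180:330],(300,480))
cv2.imwrite("pics/c7.png",np.hstack([a,b]))
E
```

```text
now [ 0.6349 -0.1227  0.2111] [179.99   0.   156.09] shift cm [ 0.05 -0.11 20.51] rot [0. 0. 0.]
```

View pics/c7.png

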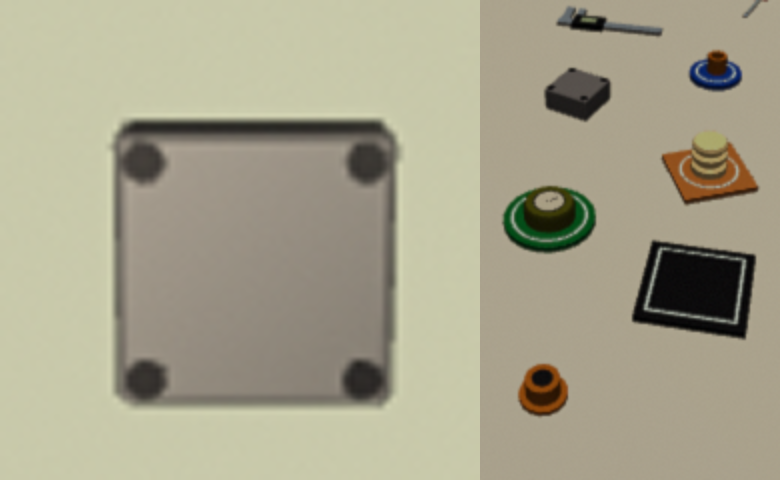

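```bash
python3 - <<'E'
from h import *
o=ctrl.get_obs();s=ctrl.snapshot("wrist");c=cam(s,o)
r=R.from_euler('xyz',o["orientation"],degrees=True)
T=lambda uv,z:(r.inv().apply(px2w(c,uv,z)-o["tool_pos"])*100).round(2)
q=lambda x,y:(216+x/6-.4,130+y/6-.4)
b=np.array([T(q(*p),.032) for p in[(143,162),(367,163),(362,380),(146,380)]]);print(b,b.mean(0))
e=np.array([T(q(*p),.03) for p in[(120,140),(392,140),(390,400),(117,400)]]);print(e,e.mean(0))
for b in(b,e):
    for i,j in((0,1),(3,2)):d=b[j]-b[i];print("a",np.degrees(np.arctan2(d[0],d[1])))
    for i,j in((3,0),(2,1)):d=b[j]-b[i];print("b",-np.degrees(np.arctan2(d[1],d[0])))
# segment-based
h=np.array(s["color"]).astype(int);
m=((h.max(2)-h.min(2)<25)).astype(np.uint8);k=np.zeros_like(m);k[140:202,225:290]=1;m&=k
cs=max(cv2.findContours(m,cv2.RETR_EXTERNAL,cv2.CHAIN_APPROX_NONE)[0],key=cv2.contourArea)
w=np.array([T(p,.03)[:2]*10 for p in cs[:,0]]);print(cv2.minAreaRect(w.astype(np.float32)))
plan([.634,-.1235,.006])
t=ctrl.snapshot("top");k=cam(t)
E
```

```text
[[ 2.34 -2.23 17.9 ]
 [ 2.32  2.45 17.9 ]
 [-2.36  2.42 17.91]
 [-2.36 -2.24 17.9 ]] [-1.50000e-02  1.00000e-01  1.79025e+01]
[[ 2.77 -2.72 18.1 ]
 [ 2.77  2.97 18.1 ]
 [-2.87  3.05 18.11]
 [-2.86 -2.89 18.1 ]] [-0.0475  0.1025 18.1025]
a -0.24485226804434354
a 0.0
b -0.12190572990473096
b -0.36727560733809755
a 0.0
a -0.09645745014202804
b -1.7295424272492994
b 0.812651594253733
((0.8500003814697266, 0.40000152587890625), (60.400001525878906, 61.099998474121094), 90.0)
now [ 0.6349 -0.1224  0.211 ] [180.    -0.   156.12] shift cm [ 0.04 -0.14 20.5 ] rot [ 0. -0. -0.]
```

Request:
play_rows(commands=[[[0,0,0,0,0.1,4,8.7],[0,0,0,0,0.1,8,8.7],[0,0,0,0,0.1,12,8.7],[0,0,0,0,0.1,15.5,8.7],[0,0,0,0,0.1,18,8.7],[0,0,0,0,0.1,19.4,8.7],[0,0,0,0,0.1,20.1,8.5],[0,0,0,0,0.1,20.3,8]]])

```text
clock: 22.92
tool_pos: [0.6346, -0.122, 0.0065]
orientation: [-179.9, -0.1, 156.1]
force: [-0.3, 0.3, 0.4]
opening: 0.0828
gripper_force: 0.0
```

Request:
play_rows(commands=[[[0,0,0,0,0,0,7.5],[0,0,0,0,0,0,7],[0,0,0,0,0,0,6.6],[0,0,0,0,0,0,6.3],[0,0,0,0,0,0,6.1],[0,0,0,0,0,0,5.9],[0,0,0,0,0,0,5],[0,0,0,0,0,0,5]]])

```text
clock: 23.58
tool_pos: [0.6362, -0.122, 0.0089]
orientation: [179.9, 0.1, 156.1]
force: [0.1, 4.7, 6.6]
opening: 0.0597
gripper_force: 30.0
```

Request:
play_rows(commands=[[[0,0,0,0,0,0,5],[0,0,0,0,0,0,5],[0,0,0,0,0,-0.5,5],[0,0,0,0,0,-2,5],[0,0,0,0,0,-5,5],[0,0,0,0,0,-8,5],[0,0,0,0,0,-10,5],[0,0,0,0,0,-10,5]]])

```text
clock: 24.25
tool_pos: [0.6371, -0.1231, 0.1124]
orientation: [179.9, 0.3, 156.1]
force: [0.8, 0.1, -4.4]
opening: 0.0596
gripper_force: 30.0
```

Request:
play_rows(commands=[[[0,0,-0.04,1.5,2.4,-1,5],[0,0,-0.08,3.5,5.2,-2,5],[0,0,-0.12,5.5,8,-2,5],[0,0,-0.16,7.5,11,-2,5],[0,0,-0.2,9.5,14,-2,5],[0,0,-0.25,11.5,17,-2,5],[0,0,-0.29,12.8,19.3,-2,5],[0,0,-0.31,13,20,-2,5]]])

```text
clock: 24.92
tool_pos: [0.5957, 0.116, 0.1262]
orientation: [-180.0, -0.2, 174.1]
force: [0.7, -0.8, -5.3]
opening: 0.0599
gripper_force: 30.0
```

```bash
python3 - <<'E'
from h import *
for i in range(5): o=ctrl.get_obs();s=ctrl.snapshot("wrist")
save(s,"w8.png");c=cam(s,o);plan([.478,.183,.12])
for d in ctrl.find_in(s,"black_plate")[:1]: print(d)
for g in(60,80):
  uv=w2px(c,[.478,.183,.008]);r,ci=fit(s,c,.008,uv,90,lambda h:h[...,2]<g);print(np.round(r[0],1),np.round(r[1],1),r[2])
E
```

```text
now [0.5968 0.112  0.1268] [-1.7992e+02 -1.2000e-01  1.7373e+02] shift cm [12.58  5.76  0.7 ] rot [-0.001 -0.002  0.   ]
{'bbox': [264.0, 0.0, 117.1, 114.5], 'conf': 0.89}
[471.7 183.9] [78.6 64.9] 83.72317504882812
[478.1 183.4] [78.9 77.8] 83.74871063232422
```

View pics/w8.png

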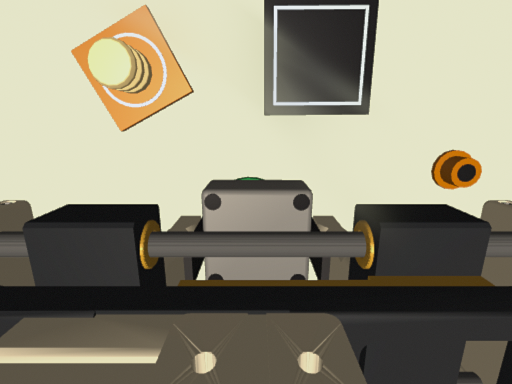

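Request:
play_rows(commands=[[[0,0,0,3,1.4,0,5],[0,0,0,6.5,3,0,5],[0,0,0,10,4.6,1,5],[0,0,0,12,5.5,3,5],[0,0,0,12.6,5.8,5,5],[0,0,0,12.6,5.8,5.5,5],[0,0,0,12.6,5.8,5.5,5],[0,0,0,12.6,5.8,5.5,5]]])

```text
clock: 25.88
tool_pos: [0.4796, 0.1837, 0.0734]
orientation: [-180.0, 0.0, 173.8]
force: [0.4, -0.1, -4.5]
opening: 0.0597
gripper_force: 30.0
```

```bash
python3 - <<'E'
from h import *
for i in range(4): o=ctrl.get_obs();s=ctrl.snapshot("wrist")
save(s,"w9.png");c=cam(s,o);plan([.478,.1834,.016]);print(o["force"])
E
```

```text
now [0.4797 0.1841 0.0737] [1.7994e+02 6.0000e-02 1.7373e+02] shift cm [ 0.17 -0.1   5.77] rot [0.001 0.001 0.   ]
[ 0.27155959 -0.12215001 -5.33747262]
```

View pics/w9.png

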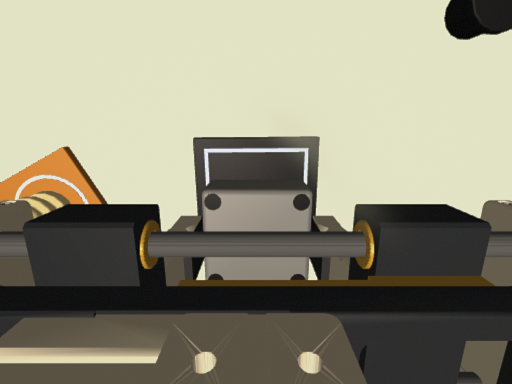

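```bash
python3 - <<'E'
from h import *
o=ctrl.get_obs();s=ctrl.snapshot("wrist");c=cam(s,o)
r=R.from_euler('xyz',o["orientation"],degrees=True)
T=lambda uv,z:(r.inv().apply(px2w(c,uv,z)-o["tool_pos"])*100).round(2)
g=cv2.cvtColor(np.array(s["color"]),cv2.COLOR_RGB2GRAY)
print(g[134:160,257].tolist());print(g[165,190:212].tolist(),g[165,300:324].tolist())
for uv in[(207.7,165),(306,165),(257,153),(194,138),(319,136.5)]:print(uv,T(uv,.008))
E
```

```text
[224, 225, 222, 90, 41, 61, 63, 63, 63, 61, 61, 60, 59, 66, 134, 234, 234, 231, 156, 74, 63, 63, 63, 64, 63, 62]
[223, 224, 225, 225, 140, 71, 65, 66, 67, 66, 68, 67, 66, 62, 98, 234, 235, 234, 163, 79, 66, 68] [63, 62, 62, 84, 190, 230, 230, 195, 90, 70, 74, 77, 79, 77, 80, 81, 80, 91, 175, 221, 220, 219, 220, 220]
(207.7, 165) [ 3.03 -4.2   6.57]
(306, 165) [3.03 4.04 6.57]
(257, 153) [ 4.03 -0.07  6.57]
(194, 138) [ 5.26 -5.22  6.56]
(319, 136.5) [5.37 5.   6.57]
```

Request:
play_rows(commands=[[[0,0,0,0.1,-0.1,2,5],[0,0,0,0.1,-0.1,3.5,5],[0,0,0,0.1,-0.1,4.6,5],[0,0,0,0.1,-0.1,5.1,5],[0,0,0,0.1,-0.1,5.4,5],[0,0,0,0.1,-0.1,5.5,5],[0,0,0,0.1,-0.1,5.6,5],[0,0,0,0.1,-0.1,5.6,5]]])

```text
clock: 26.8
tool_pos: [0.478, 0.1837, 0.0175]
orientation: [180.0, 0.0, 173.8]
force: [-0.5, -0.0, -5.8]
opening: 0.0597
gripper_force: 30.0
```

Request:
play_rows(commands=[[[0,0,0,0,0,0.05,5],[0,0,0,0,0,0.1,5],[0,0,0,0,0,0.1,5],[0,0,0,0,0,0.1,5]]])

```text
clock: 27.13
tool_pos: [0.4779, 0.1837, 0.0169]
orientation: [180.0, 0.1, 173.8]
force: [-2.8, -0.8, 7.1]
opening: 0.0597
gripper_force: 30.0
```

Contact (force from −5.8 to +7). Release and rise.

Request:
play_rows(commands=[[[0,0,0,0,0,0,6.1],[0,0,0,0,0,0,6.5],[0,0,0,0,0,0,7.5],[0,0,0,0,0,0,8.5],[0,0,0,0,0,0,8.7],[0,0,0,0,0,-2,8.7],[0,0,0,0,0,-5,8.7],[0,0,0,0,0,-9,8.7]]])

```text
clock: 27.8
tool_pos: [0.476, 0.1822, 0.1047]
orientation: [-179.8, -0.2, 173.8]
force: [0.8, 0.8, -0.4]
opening: 0.0869
gripper_force: 0.0
```

Request:
play_rows(commands=[[[0,0,0,0,0,-4,8.7],[0,0,0,0,0,-8,8.7],[0,0,0,0,0,-11,8.7],[0,0,0,0,0,-14,8.7],[0,0,0,-2,0,-16,8.7],[0,0,0,-4,0,-16,8.7],[0,0,0,-4,0,-16,8.7],[0,0,0,-4,0,-16,8.7]]])

```text
clock: 28.47
tool_pos: [0.5177, 0.1789, 0.2656]
orientation: [-180.0, -0.0, 173.7]
force: [-0.8, -0.3, -0.8]
opening: 0.0871
gripper_force: 0.0
```

```bash
python3 - <<'E'
from h import *
for i in range(4): o=ctrl.get_obs();s=ctrl.snapshot("wrist")
im=cv2.cvtColor(np.array(s["color"]),cv2.COLOR_RGB2BGR)
t=ctrl.snapshot("side");b=cv2.cvtColor(np.array(t["color"]),cv2.COLOR_RGB2BGR)[140:350,180:330]
print(o["opening"],o["tool_pos"])
cv2.imwrite("pics/c10.png",np.hstack([cv2.resize(im[50:210,150:310],(400,400)),cv2.resize(b,(320,400))]))
E
```

```text
0.08689356495835426 [0.51667947 0.17884151 0.26537477]
```

View pics/c10.png

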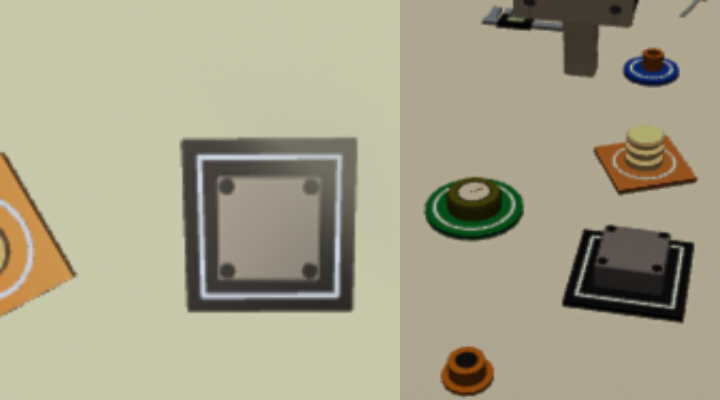

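The picture shows the base squared and central in the white square, with the other three parts upright inside their rings and the spare bushing and calliper in place.

```bash
python3 -c "from plant import ctrl;print(ctrl.close_job())"
```

```text
the job is handed in; nothing more can be done
None
```

I took the stack apart in order and set all four parts upright inside their outlines, with the base squared up and the spare bushing and calliper left alone, then handed the job in at about 29 s on the robot's clock; no verdict came back.

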